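# Click the form printer's thickness lever three notches up

## Task

The next form is a thicker multi-part set: on the black form printer, click the lever with the orange knob exactly three notches from where it stands, towards the bigger dots. Go one notch at a time, let the lever rest for about a second in each notch, and do not go past the third. Leave the lever with the blue knob where it is, and let go at the end.

Things in the scene. Friction and masses are not known exactly. Their poses are not given: they have to be found in the camera images.
- thickness_pivot (a point): Pivot of the orange-knobbed lever: on its upright axis, at the top of the 172 x 185 x 8 mm aluminium plate on the black printer (fixed, 300 x 460 x 130 mm). z up; -x points along the lever at mid swing, roughly to the robot. Seven black dots 110 mm from the pivot mark the notches, 3.6 to 13.2 mm wide, growing with the joint value. The blue-knobbed lever's plate lies to its left or right.
- thickness_knob (a point): Centre, half-way up, of the orange knob: an upright cylinder 16 mm in diameter, 42 mm tall, 90 mm from the pivot axis; its centre is 33 mm, its top 54 mm above the plate. It turns with the lever at constant height. The lever's steel bar, 14 mm wide, runs from the knob's foot to the pivot, 11 to 17 mm above the plate. x points from the pivot outwards.
- thickness_lever (a joint): Lever angle, rad, growing counterclockwise seen from above (to the bigger dots). Seven click notches 0.244 rad apart (14 degrees, 22 mm at the knob) at 0, 0.244 ... 1.464; at 0.732 the lever lies along the pivot's -x. Starts at rest in the notch at 0.244. A click takes about 4 to 8 N at the knob; let go over 4 mm from midway, it snaps to the nearer notch and stays.
- release_knob (a point): Centre, half-way up, of the blue knob of the paper-release lever, of the same size, on its own plate beside the other (pivots 230 mm apart); at least 120 mm from the orange knob. Not to be moved (10 mm at most).

How it is judged:
By the outcome, as a careful person would: the job done as asked, in the order asked, and still so for the second after the job is handed in, with the robot touching nothing.
It also fails if it takes over 42 s, if anything falls off the work surface, if the arm or the gripper's body presses on something with over 40 N, if the wrist force passes 120 N, or if a joint passes its speed limit or range.

## Robot

A 7-joint arm with a two-finger parallel gripper is mounted at the origin on the work surface. World frame = base frame: x ahead of the robot, y to its left, z up, the work surface at z = 0. Lengths are in m, angles in rad, forces in N, time in s.
With the tool pointing down it reaches from about 0.425 to 0.95 m from the base axis. Payload 4.7 kg.
Tool frame: the origin (TCP) lies on the centre line of the jaws, within the pads' length; the fingertips stand 17 mm ahead of it and the grasp point (between the pads) lies 2 mm behind it; z points along the fingers, y is the direction in which the jaws open and shut (so a half turn about z gives the same grasp; the last joint's range is limited). The gripper opens to 87 mm and grips with 3 to 60 N. Pads are 19 mm wide; open, the fingers measure 117 mm over their backs; the gripper's body (75 mm by 190 mm) begins 51 mm behind the grasp point.
Start: joints at [1.202, 0.469, -0.049, 1.532, 0.024, 1.141, -0.082], TCP at [0.225, -0.636, 0.24] pointing down, gripper open.
Joint ranges: [-2.59, 2.59], [-0.33, 1.99], [-1.39, 1.29], [0.1, 2.45], [-1.04, 4.18], [0.21, 1.99], [-2.66, 2.66]. Speed limits (rad/s): [2.57, 2.57, 3.14, 3.14, 3.14, 3.14, 3.14].

## Interface

Orientations are given as a unit quaternion [w, x, y, z].
In Python, from plant import get_state, optics, ticket, spotter gives the robot as it stands. The module is installed in compiled form; this text tells all that it offers.
- The arm moves only by the shell command python3 -m inch 'ROWS' [FORCE]. ROWS is JSON, a list of rows, each a list of 7 numbers: the closure in counts, from 0 (fully open) to 255 (shut), then the shift along the world's x, y, z in mm, then the turn, a rotation vector about the world's x, y, z in degrees. In form: [[fingers, x, y, z, wx, wy, wz], ...]. A call has 1 to 8 rows; each row is the pose to reach, as a shift and turn from the pose commanded when the call began; what a row does not reach only later rows make up. A row lasts 1/12 s, in which the tool goes at most 41.7 mm and 7.16 degrees, less where a joint would pass 70% of its speed; a pose out of reach is approached as far as the arm can. A call with a gripper value outside its range is refused whole. The fingers move at their own pace and stop on an object; FORCE is the grip in N (left out, the last holds). Time passes only in rows, so rows that repeat a pose let the fingers close. It gives the time, the measured TCP pose, the force and the opening at its end, in the units of the state.
- get_state(): the state, without advancing time (a new reading comes with each control period).
- optics.camera(name): name is "scene" or "side" or "wrist"; returns a dict with "img" (400x640x3 uint8, blue, green, red), "camera_matrix" (3x3 intrinsics, pixels), "k1" (the pictures are not rectified: a ray, as slopes to the right and down, at radius r is drawn at 1 + k1 r^2 times it, then the intrinsics apply), "extrinsics" (4x4, takes a point from camera to world coordinates); the wrist camera has in their place "tool_from_camera" (4x4, takes a point from camera to tool coordinates, whose origin is the TCP and whose axes are the flange's). Camera axes: x right, y up, looking along -z (the intrinsics and any distortion apply to the point x, -y, -z); pixel columns grow to the right and rows downward; lengths in m; the calibration is good to about 2 mm. A picture is of the moment at which its call begins: read the wrist's pose just before it. There is no depth.
- ticket.sign_off(): hands the job in, once; it reports no verdict.
Trained networks look in a picture, given as the dict that the camera call returned (one of the last four; its "shot" number tells which), for a name from the list of things; names that differ only in an ending like _2 or _b are one class to them, and where a whole thing is asked for, a point or a joint stands for the part that bears it (a point fixed in the world has none). Each returns a list of dicts, best first, with "conf" (0 to 1); they miss things now and then, are a little off and sometimes report something else, mostly with a low value. They report only what shows in the picture. A call takes as long as a camera call.
- spotter.search_frame(picture, query): "pixel" ([column, row] in pixels, amid what is visible of it).
The state is a dict: "time": time; "joint_pos": joint angles; "dq": joint speeds; "joint_efforts": joint torques, N m; "tcp_pos": TCP position; "tool_rot": TCP orientation; "wrist_force": force on the tool from outside, world axes, zero at the start; "moment": the same for the moment, N m; "grip_width": finger opening in m.
Only numpy, scipy, OpenCV 4.12 (cv2) and the standard library are available. Lean on these libraries where they do the work, as an engineer would, in place of code of your own. Each camera call takes 0.05 s, during which the arm holds its last target. There are 200 camera calls.

## Working session

There is one attempt and no reset: what is moved stays moved. The work goes in short steps, Python scripts to look and compute and a shell command to move; the robot and the scene stay as the last step left them, time stands still between calls to the robot, and variables do not carry over. Pictures are saved under pics/ and viewed, about 8 in all and at most 12, crops included, and the job is handed in when it is done.

```bash
mkdir -p pics
cat > h.py <<'E'
import numpy as np, cv2
from plant import get_state, optics, ticket, spotter
from scipy.spatial.transform import Rotation as R
def pose(c,s=None):
    if 'extrinsics' in c: return np.array(c['extrinsics'])
    T=np.eye(4);q=s['tool_rot'];T[:3,:3]=R.from_quat([q[1],q[2],q[3],q[0]]).as_matrix();T[:3,3]=s['tcp_pos']
    return T@np.array(c['tool_from_camera'])
def ray(c,T,px):
    K=np.array(c['camera_matrix']);u=cv2.undistortPoints(np.array([[px]],float),K,np.array([c['k1'],0,0,0.]))[0,0]
    d=T[:3,:3]@np.array([u[0],-u[1],-1]);return T[:3,3],d/np.linalg.norm(d)
def onz(c,T,px,z):
    o,d=ray(c,T,px);return o+d*(z-o[2])/d[2]
def tri(rs):
    A=sum(np.eye(3)-np.outer(d,d) for o,d in rs);b=sum((np.eye(3)-np.outer(d,d))@o for o,d in rs)
    p=np.linalg.solve(A,b);return p,[np.linalg.norm((np.eye(3)-np.outer(d,d))@(p-o)) for o,d in rs]
def proj(c,T,p):
    q=np.linalg.inv(T)@np.append(p,1);K=np.array(c['camera_matrix']);x=np.array([q[0],-q[1]])/-q[2]
    x=x*(1+c['k1']*(x@x));return (K@[x[0],x[1],1])[:2]
E
python3 - <<'E'
from h import *
np.set_printoptions(precision=4,suppress=True)
s=get_state();print(s['time'],s['tcp_pos'],s['tool_rot'],s['grip_width'])
cs={}
for n in ['scene','side','wrist']:
    c=optics.camera(n);cs[n]=c;cv2.imwrite(f'pics/{n}0.png',c['img'])
    T=pose(c,s);print(n,T)
    for q in ['thickness_knob','release_knob','thickness_pivot']:
        r=spotter.search_frame(c,q);print(q,[(x['conf'],np.round(x['pixel'],1)) for x in r[:3]])
E
```

```text
0.0 [ 0.2248 -0.6359  0.2385] [-0.001   0.9856  0.1691 -0.0002] 0.08659698510805411
scene [[-0.7578 -0.5286  0.3825  0.823 ]
 [ 0.6524 -0.6073  0.4534  0.3737]
 [-0.0074  0.5931  0.8051  0.7093]
 [ 0.      0.      0.      1.    ]]
thickness_knob [(0.97, array([227.4, 164.6]))]
release_knob []
thickness_pivot [(0.84, array([228.2, 173. ]))]
side [[-0.9866  0.1065 -0.1234  0.4943]
 [-0.1618 -0.5459  0.8221  0.6673]
 [ 0.0202  0.831   0.5558  0.5726]
 [ 0.      0.      0.      1.    ]]
thickness_knob [(0.74, array([318.2, 162.4]))]
release_knob [(0.73, array([336.2, 232.5]))]
thickness_pivot [(0.73, array([311.8, 169.7]))]
wrist [[ 0.333   0.9127  0.237   0.2879]
 [-0.9429  0.3229  0.0811 -0.6152]
 [-0.0025 -0.2505  0.9681  0.3831]
 [ 0.      0.      0.      1.    ]]
thickness_knob []
release_knob []
thickness_pivot []
```

Run:
```python
import cv2,numpy as np
a=cv2.imread('pics/scene0.png');b=cv2.imread('pics/side0.png')
a=cv2.resize(a[80:330,80:420],(680,500));a=a
b=cv2.resize(b[80:330,180:520],(680,500))
cv2.imwrite('pics/scene0c.png',a);cv2.imwrite('pics/side0c.png',b)
```

```text
(no output)
```

View pics/scene0c.png

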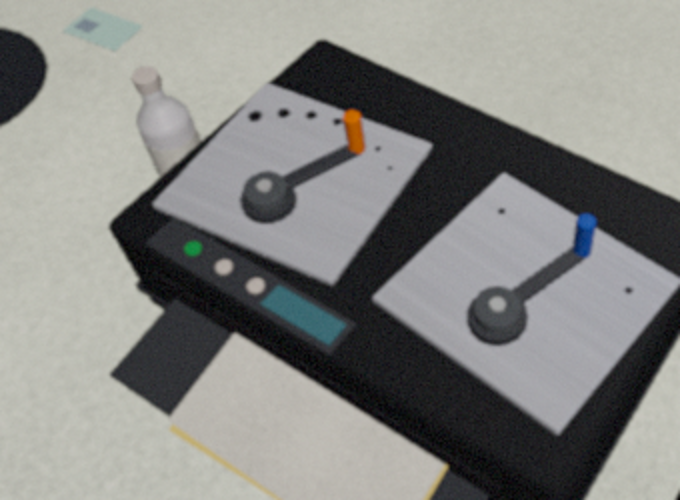

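View pics/side0c.png

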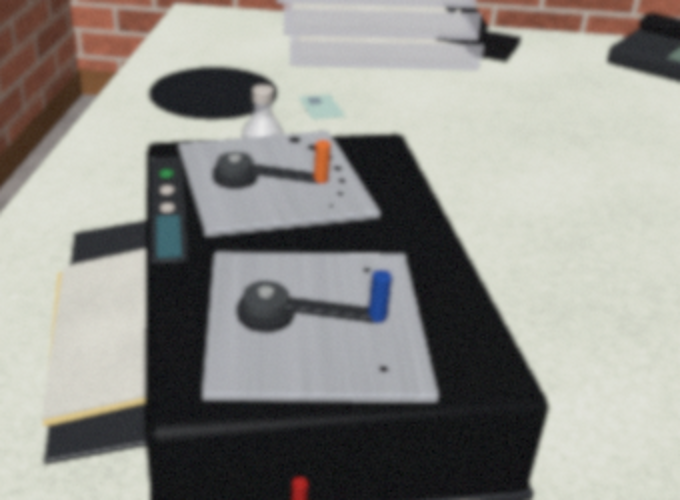

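Both views show the orange knob, in scene at about (257,146) and in side at (341,161). The blue knob is at about (372,197) and (370,228). Seven dots fan out behind the orange knob, with the bigger ones to the left in scene. Next I'll segment by colour and triangulate.

```bash
cat >> h.py <<'E'
def blob(img,kind):
    h=cv2.cvtColor(img,cv2.COLOR_BGR2HSV);lo,hi=((5,150,90),(18,255,255)) if kind=='o' else ((105,140,60),(125,255,255))
    m=cv2.inRange(h,lo,hi);n,l,st,ce=cv2.connectedComponentsWithStats(m)
    if n<2:return None
    i=1+np.argmax(st[1:,4]);return ce[i],st[i]
def knobs(k):
    rs=[]
    for n in ['scene','side']:
        c=optics.camera(n);T=pose(c);b=blob(c['img'],k);rs.append(ray(c,T,b[0]))
    return tri(rs)
E
python3 - <<'E'
from h import *
np.set_printoptions(precision=4,suppress=True)
cs={n:optics.camera(n) for n in['scene','side']}
px={}
for k in 'ob':
    rs=[]
    for n,c in cs.items():
        b=blob(c['img'],k);print(k,n,b);rs.append(ray(c,pose(c),b[0]))
    print(k,tri(rs))
c=cs['scene'];s2=cs['side']
# pivot hub top (scene crop 264,186 / side 235,158)
print('hubtop',tri([ray(c,pose(c),(80+132,80+93)),ray(s2,pose(s2),(180+117.5,80+79))]))
print('hubtopB',tri([ray(c,pose(c),(80+249,80+148)),ray(s2,pose(s2),(180+132.5,80+140.5))]))
for z in (.138,):
    D=np.array([onz(c,pose(c),(80+u/2,80+v/2),z)[:2] for u,v in [(255,116),(284,113),(311,115),(338,121),(378,149),(390,168)]])
    print(D)
    from scipy.optimize import least_squares
    th=np.array([1.464,1.22,.976,.732,.244,0])
    f=lambda p:np.r_[D[:,0]-p[0]-.11*np.cos(p[2]+th),D[:,1]-p[1]-.11*np.sin(p[2]+th)]
    r=least_squares(f,[.4,-.5,3.14-.7]);print(r.x,r.cost**.5)
    print('knob at',[r.x[:2]+.09*np.array([np.cos(r.x[2]+t),np.sin(r.x[2]+t)]) for t in .244*np.arange(7)])
    print('plate corners',[onz(c,pose(c),(80+u/2,80+v/2),z) for u,v in [(267,84),(432,147),(332,284),(155,204)]])
E
```

```text
o scene (array([455.09,   2.53]), array([435,   0,  41,   9, 200], dtype=int32))
o side (array([340.3125, 160.1339]), array([337, 151,   7,  20, 112], dtype=int32))
o (array([0.5124, 0.2166, 0.4334]), [np.float64(0.08951962351379697), np.float64(0.08951962351379697)])
b scene (array([463.2339, 335.5565]), array([448, 317,  30,  38, 248], dtype=int32))
b side (array([331.7314, 372.9929]), array([328, 351,   9,  45, 283], dtype=int32))
b (array([0.5268, 0.3457, 0.1069]), [np.float64(0.007250980723238682), np.float64(0.007250980723238656)])
hubtop (array([ 0.6553, -0.1021,  0.1594]), [np.float64(0.0008843155375464332), np.float64(0.0008843155375463568)])
hubtopB (array([0.5852, 0.1187, 0.1718]), [np.float64(6.144556212067861e-05), np.float64(6.144556212088468e-05)])
[[ 0.609  -0.1994]
 [ 0.5861 -0.1848]
 [ 0.5683 -0.1657]
 [ 0.5536 -0.1424]
 [ 0.5467 -0.089 ]
 [ 0.5525 -0.0634]]
[ 0.6561 -0.1     2.8029] 0.0009395010691711069
knob at [array([ 0.5712, -0.0701]), array([ 0.5665, -0.0915]), array([ 0.5671, -0.1134]), array([ 0.573 , -0.1345]), array([ 0.5838, -0.1535]), array([ 0.5989, -0.1694]), array([ 0.6173, -0.1812])]
plate corners [array([ 0.5767, -0.2292,  0.138 ]), array([ 0.5078, -0.0584,  0.138 ]), array([0.6642, 0.0056, 0.138 ]), array([ 0.7322, -0.1645,  0.138 ])]
```

```bash
cat > m.py <<'E'
from h import *
def ang(cs=None):
    cs=cs or {n:optics.camera(n) for n in['scene','side']}
    out={}
    for k,w in (('o',{'scene':(180,110,290,190),'side':(300,130,370,185)}),('b',{'scene':(340,160,410,225),'side':(340,195,400,260)})):
        rs=[]
        for n,c in cs.items():
            x0,y0,x1,y1=w[n];b=blob(c['img'][y0:y1,x0:x1],k)
            if b is None: continue
            rs.append(ray(c,pose(c),b[0]+[x0,y0]))
        if len(rs)==2:
            p,e=tri(rs);out[k]=p;print(k,np.round(p,4),'res',np.round(e[0],4))
    if 'o' in out: print('lever',np.arctan2(*( [.6561,-.1]-out['o'][:2])[::-1])+np.pi-2.8029, 'r',np.hypot(*(out['o'][:2]-[.6561,-.1])))
    return cs
if __name__=='__main__':
    cs=ang();c,s=cs['scene'],cs['side']
    print('bottle top',tri([ray(c,pose(c),(80+73,80+36)),ray(s,pose(s),(180+131,80+44))]))
E
python3 m.py
```

```text
o [ 0.566  -0.094   0.1715] res 0.0007
b [0.4947 0.1198 0.1723] res 0.001
lever 0.2723602891183443 r 0.09034239587633303
bottle top (array([ 0.66207658, -0.30481957,  0.15134517]), [np.float64(0.0008733958301115716), np.float64(0.0008733958301113731)])
```

```bash
python3 -m inch '[[0,30,40,30,0,0,0],[0,55,75,60,0,0,0],[0,75,110,80,0,0,0],[0,90,148,80,0,0,0],[0,105,186,80,0,0,0],[0,120,224,80,0,0,0],[0,140,260,80,0,0,0],[0,160,295,80,0,0,0]]'
```

```text
time: 1.47
tcp_pos: [0.3743, -0.3598, 0.3201]
tool_rot: [0.001, 0.986, 0.169, 0.0]
wrist_force: [0.5, 0.7, -0.1]
grip_width: 0.0866
```

```bash
python3 -m inch '[[0,23,31,0,0,0,0],[0,46,63,0,0,0,0],[0,69,95,0,0,0,0],[0,92,127,0,0,0,0],[0,115,159,0,0,0,0],[0,138,190,0,0,0,0],[0,160,220,-10,0,0,0],[0,181,248,-25,0,0,0]]'; python3 -m inch '[[0,0,0,0,0,0,0],[0,0,0,0,0,0,0],[0,0,0,0,0,0,0]]'
python3 - <<'E'
from h import *
s=get_state();c=optics.camera('wrist');cv2.imwrite('pics/w1.png',c['img']);T=pose(c,s)
b=blob(c['img'],'o');print(b,onz(c,T,b[0],.1715));print(s['tcp_pos'])
print('pred',proj(c,T,[.566,-.0925,.1715]))
E
```

```text
time: 2.13
tcp_pos: [0.557, -0.1116, 0.2961]
tool_rot: [0.001, 0.986, 0.169, 0.002]
wrist_force: [0.4, -1.0, 0.1]
grip_width: 0.0869
time: 2.38
tcp_pos: [0.5548, -0.1144, 0.2944]
tool_rot: [0.0, 0.986, 0.169, -0.0]
wrist_force: [-0.1, -0.7, 0.5]
grip_width: 0.0871
(array([299.48679245, 182.76981132]), array([292, 171,  16,  23, 265], dtype=int32)) [ 0.5632114 -0.0930114  0.1715   ]
[ 0.55480982 -0.11435157  0.29438782]
pred [299.90524117 179.86487926]
```

View pics/w1.png

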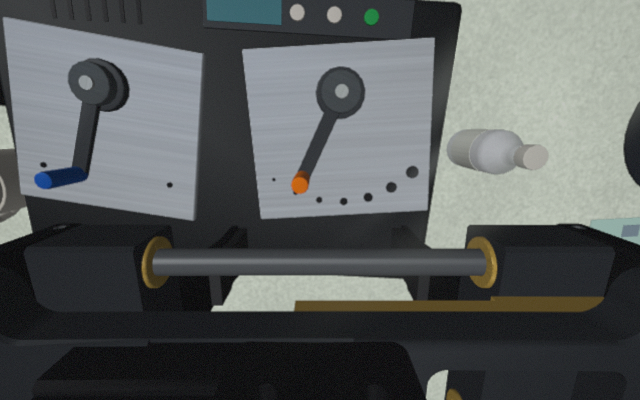

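The wrist view shows the orange knob at (300,185) over the second-smallest dot, with five bigger dots to its right, so it sits at notch 0.244. The blue lever is far left. I'll move above the knob and then descend.

```bash
python3 -m inch '[[0,10,21,0,0,0,0],[0,10,21,-20,0,0,0],[0,10,21,-40,0,0,0],[0,10,21,-60,0,0,0],[0,10,21,-80,0,0,0],[0,10,21,-100,0,0,0],[0,10,21,-112,0,0,0],[0,10,21,-112,0,0,0]]'; python3 -m inch '[[0,0,0,0,0,0,0],[0,0,0,0,0,0,0]]'; python3 m.py
```

```text
time: 3.1
tcp_pos: [0.563, -0.0943, 0.1803]
tool_rot: [-0.0, 0.986, 0.168, -0.002]
wrist_force: [0.2, 0.5, -0.2]
grip_width: 0.087
time: 3.27
tcp_pos: [0.5659, -0.0933, 0.1839]
tool_rot: [0.001, 0.986, 0.169, 0.001]
wrist_force: [0.8, -0.6, -0.7]
grip_width: 0.0872
o [ 0.5669 -0.092   0.1739] res 0.0006
b [0.4947 0.1199 0.1722] res 0.0011
lever 0.24943613468915338 r 0.08950846448231756
bottle top (array([ 0.66207658, -0.30481957,  0.15134517]), [np.float64(0.0008733958301115716), np.float64(0.0008733958301113731)])
```

```bash
python3 -m inch '[[120,0,0,0,0,0,0],[180,0,0,0,0,0,0],[200,0,0,0,0,0,0],[255,0,0,0,0,0,0],[255,0,0,0,0,0,0],[255,0,0,0,0,0,0],[255,0,0,0,0,0,0],[255,0,0,0,0,0,0]]' 12; python3 -m inch '[[255,0,0,0,0,0,0],[255,0,0,0,0,0,0],[255,0,0,0,0,0,0],[255,0,0,0,0,0,0]]'; python3 m.py|head -3
```

```text
time: 4.03
tcp_pos: [0.565, -0.0927, 0.1824]
tool_rot: [0.0, 0.986, 0.169, -0.0]
wrist_force: [0.5, 0.1, -0.1]
grip_width: 0.0419
time: 4.37
tcp_pos: [0.5649, -0.0925, 0.1824]
tool_rot: [-0.0, 0.986, 0.169, -0.0]
wrist_force: [-0.4, 1.3, 0.3]
grip_width: 0.0156
o [ 0.5642 -0.1072  0.1507] res 0.0057
b [0.4946 0.1198 0.172 ] res 0.0011
lever 0.4168366321195145 r 0.09217894320729914
```

Gripped at 15.6 mm. First notch is a shift of (+0.6, −21.9) mm, followed by a dwell.

```bash
python3 -m inch '[[255,0,-6,0,0,0,0],[255,0,-12,0,0,0,0],[255,0,-17,0,0,0,0],[255,0.5,-22,0,0,0,0],[255,0.5,-22,0,0,0,0],[255,0.5,-22,0,0,0,0],[255,0.5,-22,0,0,0,0],[255,0.5,-22,0,0,0,0]]'; python3 -m inch '[[255,0,0,0,0,0,0],[255,0,0,0,0,0,0],[255,0,0,0,0,0,0],[255,0,0,0,0,0,0],[255,0,0,0,0,0,0],[255,0,0,0,0,0,0],[255,0,0,0,0,0,0]]'
```

```text
time: 5.13
tcp_pos: [0.5654, -0.1146, 0.1824]
tool_rot: [0.0, 0.986, 0.169, -0.0]
wrist_force: [-1.8, 1.8, 0.8]
grip_width: 0.0154
time: 5.72
tcp_pos: [0.5654, -0.1146, 0.1824]
tool_rot: [-0.0, 0.986, 0.169, -0.0]
wrist_force: [-2.1, 2.1, 0.2]
grip_width: 0.0158
```

Run:
```python
from h import *
s=get_state();c=optics.camera('scene');d=optics.camera('side');w=optics.camera('wrist')
f=lambda i,x,y,W,H:cv2.resize(i[y:y+H,x:x+W],(400,300))
cv2.imwrite('pics/n1.png',np.vstack([np.hstack([f(c['img'],160,90,160,120),f(d['img'],250,110,160,120)]),np.hstack([f(w['img'],240,20,240,180),f(w['img'],0,0,640,400)])]))
```

```text
(no output)
```

View pics/n1.png

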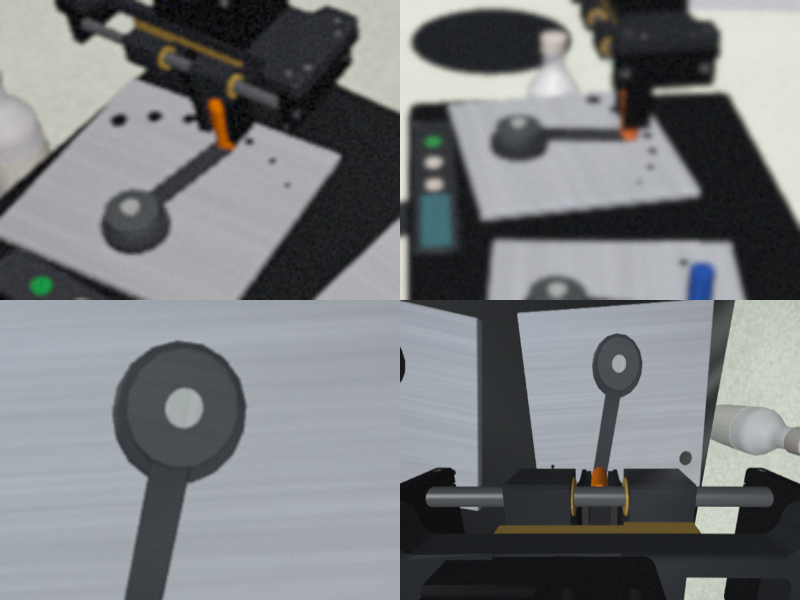

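The scene crop shows the bar at dot 3, with its dot at (250,142) and two smaller dots beyond, so it moved one notch. Second notch next.

```bash
python3 -m inch '[[255,1,-6,0,0,0,0],[255,2.5,-11,0,0,0,0],[255,4,-16,0,0,0,0],[255,6,-21,0,0,0,0],[255,6,-21,0,0,0,0],[255,6,-21,0,0,0,0],[255,6,-21,0,0,0,0],[255,6,-21,0,0,0,0]]'; python3 -m inch '[[255,0,0,0,0,0,0],[255,0,0,0,0,0,0],[255,0,0,0,0,0,0],[255,0,0,0,0,0,0],[255,0,0,0,0,0,0],[255,0,0,0,0,0,0],[255,0,0,0,0,0,0],[255,0,0,0,0,0,0]]'
```

```text
time: 6.53
tcp_pos: [0.5714, -0.1357, 0.1825]
tool_rot: [0.0, 0.986, 0.169, -0.0]
wrist_force: [-2.7, 1.6, 0.1]
grip_width: 0.0154
time: 7.2
tcp_pos: [0.5714, -0.1357, 0.1825]
tool_rot: [0.0, 0.986, 0.169, -0.0]
wrist_force: [-3.0, 2.0, 0.3]
grip_width: 0.0156
```

```bash
python3 -m inch '[[255,3,-5,0,0,0,0],[255,5.5,-10,0,0,0,0],[255,8,-14.5,0,0,0,0],[255,11,-19,0,0,0,0],[255,11,-19,0,0,0,0],[255,11,-19,0,0,0,0],[255,11,-19,0,0,0,0],[255,11,-19,0,0,0,0]]'; python3 -m inch '[[255,0,0,0,0,0,0],[255,0,0,0,0,0,0],[255,0,0,0,0,0,0],[255,0,0,0,0,0,0],[255,0,0,0,0,0,0],[255,0,0,0,0,0,0],[255,0,0,0,0,0,0],[255,0,0,0,0,0,0]]'
python3 - <<'E'
from h import *
c=optics.camera('scene');d=optics.camera('side');w=optics.camera('wrist')
f=lambda i,x,y,W,H:cv2.resize(i[y:y+H,x:x+W],(400,300))
cv2.imwrite('pics/n3.png',np.vstack([np.hstack([f(c['img'],160,90,160,120),f(d['img'],250,110,160,120)]),np.hstack([f(w['img'],240,20,240,180),f(w['img'],0,0,640,400)])]))
E
```

```text
time: 7.87
tcp_pos: [0.5827, -0.1546, 0.1826]
tool_rot: [0.0, 0.986, 0.169, 0.0]
wrist_force: [-1.5, 1.7, 0.1]
grip_width: 0.0154
time: 8.53
tcp_pos: [0.5827, -0.1545, 0.1826]
tool_rot: [0.0, 0.986, 0.169, 0.0]
wrist_force: [-1.9, 1.8, 2.1]
grip_width: 0.0154
```

View pics/n3.png

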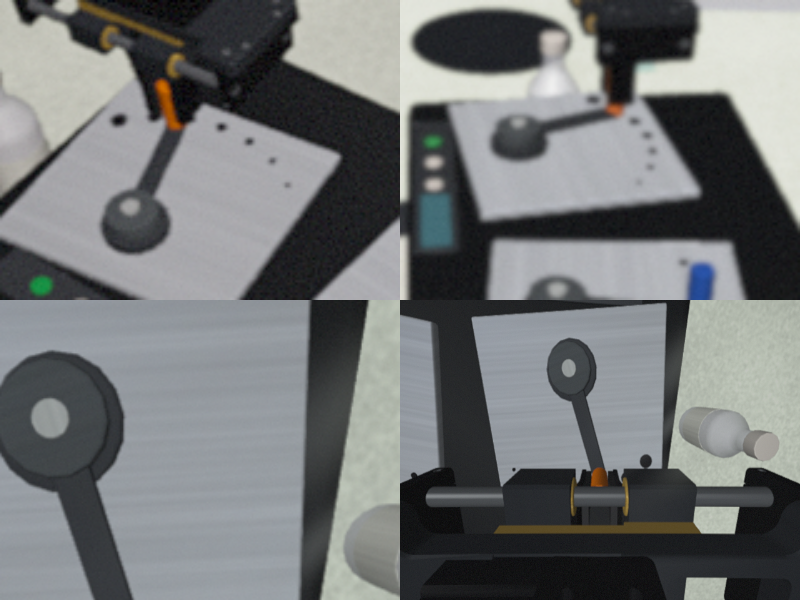

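Four smaller dots now show behind the bar, so it is at the fifth dot, 0.976. I'll open and lift straight up.

```bash
python3 -m inch '[[150,0,0,0,0,0,0],[100,0,0,0,0,0,0],[40,0,0,0,0,0,0],[0,0,0,0,0,0,0],[0,0,0,0,0,0,0],[0,0,0,0,0,0,0],[0,0,0,0,0,0,0],[0,0,0,0,0,0,0]]'; python3 -m inch '[[0,0,0,10,0,0,0],[0,0,0,30,0,0,0],[0,0,0,55,0,0,0],[0,0,0,80,0,0,0],[0,-30,0,100,0,0,0],[0,-60,0,120,0,0,0],[0,-90,0,130,0,0,0],[0,-90,0,130,0,0,0]]';python3 -m inch '[[0,0,0,0,0,0,0],[0,0,0,0,0,0,0],[0,0,0,0,0,0,0],[0,0,0,0,0,0,0]]'
python3 - <<'E'
from m import *
cs=ang();s=get_state();w=optics.camera('wrist');T=pose(w,s);b=blob(w['img'],'o');print(onz(w,T,b[0],.1715),b[1])
f=lambda i,x,y,W,H:cv2.resize(i[y:y+H,x:x+W],(400,300))
c,d=cs['scene'],cs['side']
cv2.imwrite('pics/end.png',np.vstack([np.hstack([f(c['img'],160,90,160,120),f(d['img'],250,110,160,120)]),np.hstack([f(c['img'],0,0,640,400),f(w['img'],0,0,640,400)])]))
E
```

```text
time: 9.35
tcp_pos: [0.5826, -0.1547, 0.1824]
tool_rot: [0.0, 0.986, 0.169, 0.0]
wrist_force: [-0.8, 0.6, -0.5]
grip_width: 0.0607
time: 10.02
tcp_pos: [0.4894, -0.1553, 0.3162]
tool_rot: [0.002, 0.986, 0.168, 0.001]
wrist_force: [-0.5, -0.7, -0.7]
grip_width: 0.0871
time: 10.35
tcp_pos: [0.4931, -0.1544, 0.3117]
tool_rot: [-0.001, 0.986, 0.169, -0.0]
wrist_force: [0.0, -0.1, 0.9]
grip_width: 0.0869
o [ 0.5828 -0.1573  0.1709] res 0.0009
b [0.4945 0.1197 0.172 ] res 0.0012
lever 1.0019764688058008 r 0.09298904750526747
[ 0.58327963 -0.15584594  0.1715    ] [342  98  19  19 277]
```

View pics/end.png

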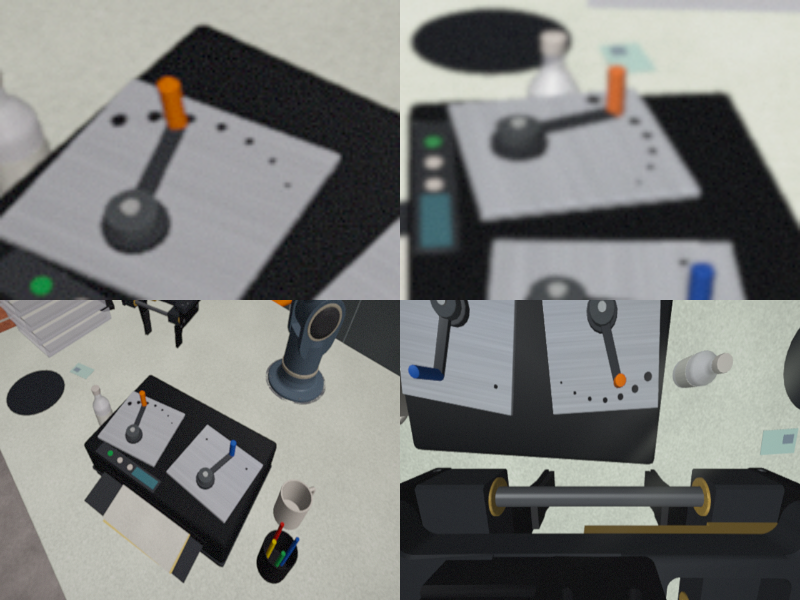

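The orange lever stands on the fifth dot, with two bigger dots beyond it and four smaller ones before it. The measured angle is 1.00 rad against 0.976 nominal; before the move it read 0.25–0.27 against 0.244. The blue knob has not moved and the gripper is clear.

```bash
python3 -c "
from plant import ticket;print(ticket.sign_off())"
```

```text
the job is handed in; nothing more can be done
None
```

I clicked the orange-knobbed lever three notches towards the bigger dots, from 0.244 to 0.976 rad, and handed the job in. I gripped the knob and moved one notch at a time, resting about 1 s in each. Then I opened the gripper and lifted clear. The robot's clock stood at about 10.5 s, against the 42 s limit.

- **Orange lever:** after release it stands at the fifth dot, with four smaller dots on one side and two bigger ones on the other. The measured angle was 1.00 rad, about 0.026 above nominal. The reading before the move was off by a similar 0.01–0.03 rad, so I take this as calibration error.
- **Second notch:** I confirmed the first and third notches in pictures, but the second only by the commanded position and the low force.
- **Blue knob:** it moved less than 1 mm.
- **Forces:** the wrist force readings stayed below about 4 N.

No check failed.

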